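# Serve the rock sugar, stow the scoop and shut its box

## Task

Serve the rock sugar: pick up the loaded scoop by its handle, bring its lip down to a few centimetres above the white plate, and only then tip all five lumps into the plate so that none falls from a height or ends up outside it. Then lay the empty scoop flat in the open green box, let go, and push the box's lid past upright so that it swings shut over the scoop. Leave the plate and the other things on the counter where they are.

Things in the scene. Friction and masses are not known exactly. Their poses are not given: they have to be found in the camera images.
- scoop_grip (a point): Middle of the black handle of a loose steel scoop, 204 mm long, 76 wide, 36 high, 110 to 180 g. Handle: level bar 85 long, 18 wide, 14 high, gripped across its width; this point is at its centre, 34 mm above the scoop's flat underside, 85 mm behind the bowl's centre. Axes: x from nose to handle end, z up. Starts flat on the counter, nose roughly towards the robot.
- scoop_bowl (a point): Centre of the scoop's bowl, 14 mm above its underside, same axes as scoop_grip; the floor is 4 mm thick, side walls 20 to 34 mm high, rear wall 36 mm high and 45 mm behind this point.
- scoop_lip (a point): Middle of the scoop's lip, on the upper face of its floor (4 mm above the underside), 75 mm in front of the bowl's centre along the scoop's -x; same axes. The front is open here, 52 mm wide inside, with no sill: on the polished steel the lumps start to slide at about 20 degrees of tilt and are all out at about 40.
- sugar0: Lump of golden rock sugar, 26 x 23 x 20 mm, 14 g; origin at its centre. Starts in the scoop's bowl.
- sugar1: Lump of golden rock sugar, 26 x 23 x 20 mm, 14 g; origin at its centre. Starts in the scoop's bowl.
- sugar2: Lump of golden rock sugar, 26 x 23 x 20 mm, 14 g; origin at its centre. Starts in the scoop's bowl.
- sugar3: Lump of golden rock sugar, 26 x 23 x 20 mm, 14 g; origin at its centre. Starts in the scoop's bowl.
- sugar4: Lump of golden rock sugar, 26 x 23 x 20 mm, 14 g; origin at its centre. Starts in the scoop's bowl.
- plate: Loose white porcelain plate, shallow and round, 196 mm across the rim, 26 mm high, inner floor 6 mm above the counter and about 110 mm across, sides sloping up to the rim; 420 g. Origin at the centre of its underside.
- caddy: Green plastic open box, fixed to the counter: outside 150 mm (its x) by 250 mm (its y) by 62 mm high, walls and floor 5 mm. Origin at the centre of its underside. Its lid is hinged along the upper edge of its long +x side, which faces to the robot's left (+y), away from the plate.
- caddy_lid (a joint): Angle of the box's pale wooden lid in rad: 0 shut, about 1.57 upright; it starts leaning back at its stop, 1.9. The lid is flat, 6 mm thick, without a knob, 151 mm from hinge to free edge and 252 mm wide, 150 g. The hinge is free: below upright the lid falls shut by itself.
- caddy_lid_hinge (a point): Middle of the lid's hinge line, on the upper edge of the box's +x side, 62 mm above the counter; the hinge runs along the box's y.
- tumbler: Bystander: glass tumbler, 72 mm across, 110 mm high. Origin under its centre.
- ladle: Bystander: steel ladle, 310 mm long, bowl 96 mm across, 40 mm high. Origin under the bowl; handle along its +y.
- steamer_lid: Bystander: round bamboo steamer lid, 204 mm across, 60 mm high. Origin under its centre.

How it is judged:
By the outcome, as a careful person would: the job done as asked, in the order asked, and still so for the second after the job is handed in, with the robot touching nothing.
It also fails if it takes over 64 s, if anything falls off the work surface, if the arm or the gripper's body presses on something with over 40 N, if the wrist force passes 120 N, or if a joint passes its speed limit or range.

## Robot

A 6-joint arm with a two-finger parallel gripper is mounted at the origin on the work surface. World frame = base frame: x ahead of the robot, y to its left, z up, the work surface at z = 0. Lengths are in m, angles in rad, forces in N, time in s.
With the tool pointing down it reaches from about 0.325 to 0.925 m from the base axis. Payload 3.1 kg.
Tool frame: the origin (TCP) lies on the centre line of the jaws, within the pads' length; the fingertips stand arm.finger_overhang ahead of it and the grasp point (between the pads) is the TCP (arm.finger_overhang is the distance from the TCP to the fingertips, in m); z points along the fingers, y is the direction in which the jaws open and shut (so a half turn about z gives the same grasp; the last joint's range is limited). The gripper opens to 85 mm and grips with 20 to 120 N. Pads are 22 mm wide; open, the fingers measure 114 mm over their backs; the gripper's body (76 mm by 85 mm) begins 54 mm behind the grasp point. The pads swing forward as they close: fully open they stand 13 mm farther back than shut.
Start: joints at [-1.266, 0.217, 1.613, -0, 1.311, -0.112], TCP at [0.253, -0.571, 0.25] pointing down, gripper open.
Joint ranges: [-2.75, 2.75], [-0.78, 2.1], [0.31, 2.55], [-1.13, 4.27], [0.13, 2.63], [-2.58, 2.58]. Speed limits (rad/s): [2.79, 2.79, 3.14, 3.14, 3.14, 3.14].

## Interface

Orientations are given as a unit quaternion [w, x, y, z].
In Python, from plant import arm gives the robot as it stands.
- The arm moves only by the tool step_arm, never from a script. Its argument "steps" is a list of rows, each an object with "xyz": the shift along the tool's x, y, z in m, a list of three; "dr": the turn, a rotation vector about the tool's x, y, z in rad, a list of three; "fingers": the opening, from 0 (shut) to 1 (fully open). A call has 1 to 20 rows; each row shifts and turns the commanded pose from where the row before left it, along the tool's axes as they then stand; what a row does not reach is not made up. A row lasts 1/10 s, in which the tool goes at most 50 mm and 8.59 degrees, less where a joint would pass 70% of its speed; a pose out of reach is approached as far as the arm can. A call with a gripper value outside its range is refused whole. The fingers move at their own pace and stop on an object; the grip force is fixed at half the most. Time passes only in rows, so rows that do not move let the fingers close. It gives the time, the measured TCP pose, the force and the opening at its end, in the units of the state.
- arm.get_obs(): the state, without advancing time (a new reading comes with each control period).
- arm.grab_frame(name): name is "scene" or "side" or "wrist"; returns a dict with "image" (400x640x3 uint8, red, green, blue), "depth" (400x640 float32, m along the optical axis (not along the pixel's ray), 0 where there is no reading), "K" (3x3 intrinsics, pixels), "k1" (the pictures are not rectified: a ray, as slopes to the right and down, at radius r is drawn at 1 + k1 r^2 times it, then the intrinsics apply), "world_from_camera" (4x4, takes a point from camera to world coordinates). Camera axes: x right, y up, looking along -z (the intrinsics and any distortion apply to the point x, -y, -z); pixel columns grow to the right and rows downward; lengths in m; the calibration is good to about 2 mm. A picture is of the moment at which its call begins.
- arm.sign_off(): hands the job in, once; it reports no verdict.
The state is a dict: "time_s": time; "joints": joint angles; "dq": joint speeds; "tau": joint torques, N m; "ee_pos": TCP position; "tcp_rot": TCP orientation; "ft_force": force on the tool from outside, world axes, zero at the start; "ft_torque": the same for the moment, N m; "finger_gap": finger opening in m.
Only numpy, scipy, OpenCV 4.12 (cv2) and the standard library are available. Lean on these libraries where they do the work, as an engineer would, in place of code of your own. Each camera call takes 0.05 s, during which the arm holds its last target.

## Working session

There is one attempt and no reset: what is moved stays moved. The work goes in short steps, Python scripts to look and compute and a tool call to move; the robot and the scene stay as the last step left them, time stands still between calls to the robot, and variables do not carry over. Pictures are saved under pics/ and viewed, and the job is handed in when it is done.

Besides the shell and the picture viewer there is one more tool, called after "Request:" in YAML: its name, and indented under it one key for each argument. step_arm: Moves the arm, as the interface text tells. Its arguments: {"type":"object","properties":{"steps":{"type":"array","items":{"type":"object","properties":{"xyz":{"type":"array","items":{"type":"number"}},"dr":{"type":"array","items":{"type":"number"}},"fingers":{"type":"number"}}}}},"required":["steps"]}

```bash
mkdir -p pics; ls
cat > h.py <<'E'
import numpy as np, cv2
from plant import arm
def shot(n,f):
    d=arm.grab_frame(n); cv2.imwrite('pics/'+f+'.png',d['image'][:,:,::-1]); np.savez('/tmp/'+f+'.npz',**{k:d[k] for k in d}); return d
def load(f): return dict(np.load('/tmp/'+f+'.npz'))
def slopes(d,uv):
    K=d['K']; p=np.atleast_2d(np.asarray(uv,float)); s=np.c_[(p[:,0]-K[0,2])/K[0,0],(p[:,1]-K[1,2])/K[1,1]]
    o=s.copy()
    for _ in range(20): o=s/(1+float(d['k1'])*(o**2).sum(1,keepdims=True))
    return o
def ray(d,uv):
    o=slopes(d,uv); c=np.c_[o[:,0],-o[:,1],-np.ones(len(o))]; T=d['world_from_camera']
    return T[:3,3],c@T[:3,:3].T
def onplane(d,uv,z):
    o,r=ray(d,uv); t=(z-o[2])/r[:,2]; return o+r*t[:,None]
def bydepth(d,uv):
    o,r=ray(d,uv); p=np.atleast_2d(np.asarray(uv,int)); return o+r*d['depth'][p[:,1],p[:,0]][:,None]
def cloud(d):
    v,u=np.nonzero(d['depth']>0); return np.c_[u,v],bydepth(d,np.c_[u,v])
def proj(d,P):
    T=np.linalg.inv(d['world_from_camera']); c=np.atleast_2d(P)@T[:3,:3].T+T[:3,3]
    s=np.c_[c[:,0]/-c[:,2],-c[:,1]/-c[:,2]]; s=s*(1+float(d['k1'])*(s**2).sum(1,keepdims=True))
    return np.c_[s[:,0]*d['K'][0,0]+d['K'][0,2],s[:,1]*d['K'][1,1]+d['K'][1,2]]
E
python3 - <<'E'
from h import *
for n in ['scene','side','wrist']:
    d=shot(n,n+'0'); print(n,d['world_from_camera'][:3,3],d['K'][0,0],d['k1'])
o=arm.get_obs(); print(o, arm.finger_overhang)
E
```

```text
pics
scene [ 1.30594788 -0.06745002  0.78838968] 450.9871749661752 -0.11694810835143883
side [ 0.52994061 -0.60327908  0.64718062] 383.5459152488511 -0.04299357378357853
wrist [ 0.3240231  -0.53876826  0.37360812] 300.7255959089492 -0.008956045386988411
{'time_s': 0.15, 'joints': array([-1.26616342e+00,  2.17620268e-01,  1.61456528e+00,  8.24141605e-06,
        1.31129015e+00, -1.12223431e-01]), 'dq': array([ 0.00084192, -0.00152121, -0.00329257, -0.00098542, -0.00114317,
       -0.00052403]), 'tau': array([ 7.74278196e-04, -3.97452021e+01, -3.04413807e+01, -1.04278338e-04,
        5.92462820e-03, -2.21588704e-05]), 'ee_pos': array([ 0.25288804, -0.57091537,  0.2492439 ]), 'tcp_rot': array([-9.37552203e-04,  9.78357156e-01,  2.06921212e-01, -8.64760308e-05]), 'ft_force': array([0.89932053, 0.15376569, 0.62350038]), 'ft_torque': array([-0.01560382,  0.00966395,  0.0726908 ]), 'finger_gap': 0.08507404332897407} 0.019
```

View pics/scene0.png

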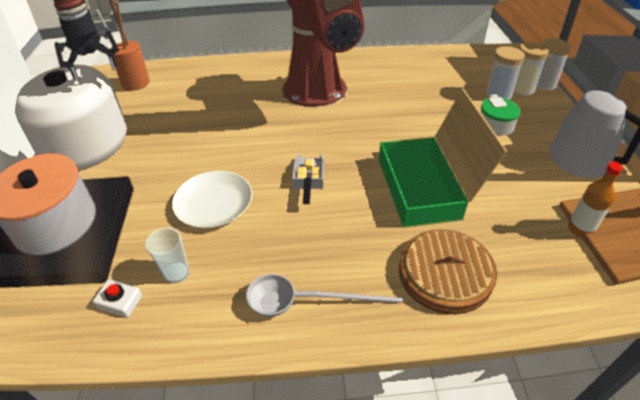

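View pics/side0.png

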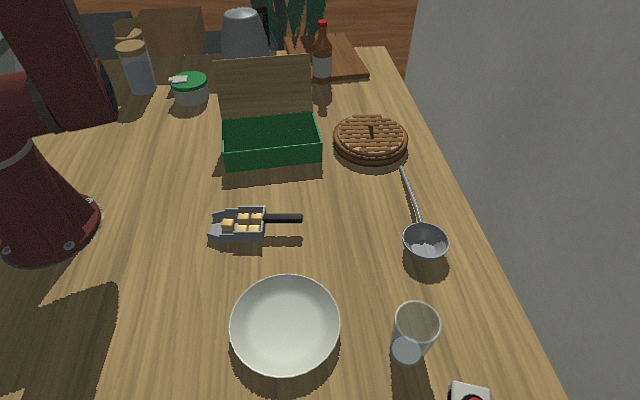

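View pics/wrist0.png

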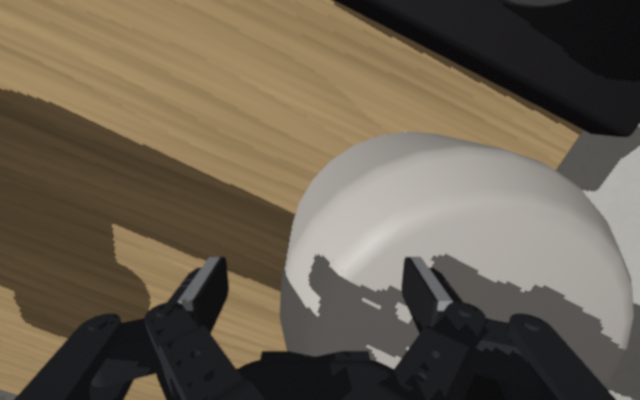

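Scene view: scoop nose to robot with black handle at about (307,192), plate (212,200), tumbler (167,255), box (422,178) with lid leaning right. Side view: handle (285,218), plate (285,325), box (270,140). The wrist view shows the kettle under the tool.

Run:
```python
from h import *
from scipy import ndimage as ni
S=load('scene0');D=load('side0')
def big(m,box,n=''):
    k=np.zeros(m.shape,bool);x0,y0,x1,y1=box;k[y0:y1,x0:x1]=m[y0:y1,x0:x1]
    l,c=ni.label(k); 
    if c==0: print('none',n);return k
    s=ni.sum(k,l,range(1,c+1)); return l==1+np.argmax(s)
def pts(m): v,u=np.nonzero(m); return np.c_[u,v]
for nm,d,b in (('scene',S,(290,165,325,210)),('side',D,(255,205,312,232))):
    g=d['image'].astype(int).max(2); m=big(g<55,b); p=pts(m)
    P=onplane(d,p,0.041); c=P.mean(0); u,s,vt=np.linalg.svd(P-c,full_matrices=False)
    q=(P-c)@vt.T
    print(nm,'handle n',len(p),c,vt[0],np.ptp(q,axis=0), 'range',q[:,0].min(),q[:,0].max())
    B=bydepth(d,p); print('  depth z median',np.median(B,0), np.percentile(B[:,2],[5,50,95]))
# plate
for nm,d,b in (('scene',S,(160,160,262,240)),('side',D,(215,265,350,385))):
    im=d['image'].astype(int); m=big((im.min(2)>130)&(im.max(2)-im.min(2)<45),b); m=ni.binary_fill_holes(m)
    c=max(cv2.findContours(m.astype(np.uint8),0,1)[0],key=len)[:,0]
    P=onplane(d,c,0.026); (cx,cy),r=cv2.minEnclosingCircle(P[:,:2].astype(np.float32)); print(nm,'plate',cx,cy,r,P.min(0),P.max(0),np.median(P,0))
# box green
for nm,d,b in (('scene',S,(370,130,480,230)),('side',D,(210,100,330,180))):
    im=d['image'].astype(int); m=big((im[:,:,1]>im[:,:,0]*1.6)&(im[:,:,1]>1.4*im[:,:,2]),b); p=pts(m)
    B=bydepth(d,p); B=B[d['depth'][p[:,1],p[:,0]]>0]
    print(nm,len(p),'box z',np.percentile(B[:,2],[1,50,99]))
    t=B[(B[:,2]>0.057)&(B[:,2]<.068)]; print(' rim',len(t),t.min(0),t.max(0)); (c,sz,a)=cv2.minAreaRect(t[:,:2].astype(np.float32)); print(c,sz,a)
# obstacles
for nm,d in (('scene',S),('side',D)):
    uv,P=cloud(d)
    for o,(x0,x1,y0,y1) in dict(tumb=(.5,.9,-.5,-.25),steam=(.7,1.05,.1,.45),ladle=(.75,1.,-.3,.05)).items():
        k=(P[:,0]>x0)&(P[:,0]<x1)&(P[:,1]>y0)&(P[:,1]<y1)&(P[:,2]>.02)&(P[:,2]<.3)
        if k.sum(): print(nm,o,P[k].min(0),P[k].max(0),np.median(P[k],0))
```

```text
scene handle n 136 [ 0.52026192 -0.05060175  0.041     ] [ 9.94915730e-01 -1.00710927e-01  1.27067864e-16] [8.33138430e-02 1.54046238e-02 2.38090561e-16] range -0.04036750711922234 0.042946335899128975
  depth z median [ 0.51733812 -0.0509232   0.0399544 ] [0.03722008 0.0399544  0.04272223]
side handle n 161 [ 0.51541526 -0.06504081  0.041     ] [ 9.93978685e-01 -1.09573599e-01 -2.48760807e-29] [8.10397820e-02 1.73151311e-02 5.07829208e-30] range -0.040739661422322354 0.04030012054824096
  depth z median [ 0.51540706 -0.06138495  0.03699716] [0.0304874  0.03699716 0.0415436 ]
scene plate 0.5096288919448853 -0.28316786885261536 0.09753934293985367 [ 0.41254069 -0.37961294  0.026     ] [ 0.60596056 -0.18821632  0.026     ] [ 0.51443433 -0.2823436   0.026     ]
side plate 0.5093677639961243 -0.2839049994945526 0.09742172807455063 [ 0.4130064  -0.38075931  0.026     ] [ 0.60598703 -0.21016968  0.026     ] [ 0.51633079 -0.26127624  0.026     ]
scene 5445 box z [0.0014963  0.01449116 0.06218103]
 rim 436 [0.3726862  0.1512727  0.05705834] [0.6285101  0.31160769 0.06548751]
(0.5003579258918
[... 346 characters left out ...]
.49998642  0.02000583] [ 0.81842975 -0.25047535  0.11358442] [ 0.73183771 -0.37565596  0.04346745]
scene steam [0.70001281 0.13053328 0.02010535] [0.86828859 0.33410364 0.05994308] [0.78703677 0.22481462 0.03846032]
scene ladle [ 0.75484264 -0.18558292  0.02001233] [0.85138281 0.04992507 0.04006175] [ 0.81020124 -0.11182882  0.03110503]
side tumb [ 0.50060846 -0.45391524  0.02000316] [ 0.81825682 -0.25000459  0.11247034] [ 0.7159921  -0.35641172  0.05335386]
side steam [0.70003107 0.12573343 0.02009916] [0.86939023 0.32314224 0.06078971] [0.7714506  0.20473391 0.03996729]
side ladle [ 0.75654625 -0.18959912  0.02001596] [0.85225668 0.04810608 0.04077601] [ 0.81157667 -0.11181526  0.03081979]
```

Run:
```python
from h import *
for f,b in (('scene0',(280,140,340,215)),('side0',(200,190,315,255))):
    d=load(f);x0,y0,x1,y1=b; im=cv2.resize(d['image'][y0:y1,x0:x1,::-1],None,fx=6,fy=6,interpolation=cv2.INTER_CUBIC); cv2.imwrite('pics/z_'+f+'.png',im)
```

```text
(no output)
```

View pics/z_side0.png

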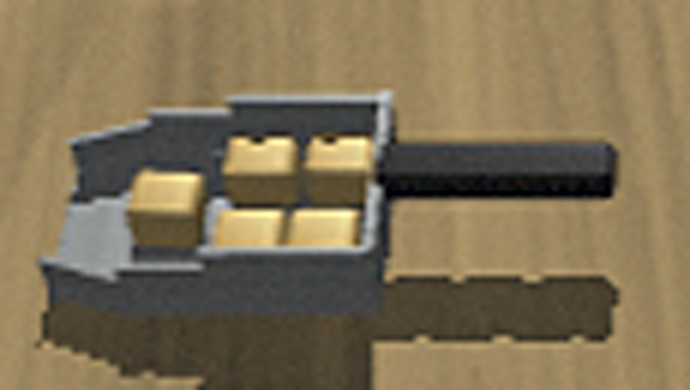

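Request:
step_arm:
  steps:
    - {"xyz": [0,0,-0.03]}
    - {"xyz": [0,0,-0.03]}
    - {"xyz": [0.028,-0.023,-0.02]}
    - {"xyz": [0.028,-0.023,0]}
    - {"xyz": [0.028,-0.023,0]}
    - {"xyz": [0.028,-0.023,0]}
    - {"xyz": [0.028,-0.023,0]}
    - {"xyz": [0.028,-0.023,0]}
    - {"xyz": [0.028,-0.023,0]}
    - {"xyz": [0.028,-0.023,0]}
    - {"xyz": [0.028,-0.023,0]}
    - {"xyz": [0.028,-0.023,0]}
    - {"xyz": [0.028,-0.023,0]}
    - {"xyz": [0.028,-0.023,0]}
    - {"xyz": [0.028,-0.023,0]}
    - {"xyz": [0.028,-0.023,0]}
    - {"xyz": [0.028,-0.023,0]}
    - {"xyz": [0.028,-0.023,0]}
    - {"xyz": [0,0,0.04]}
    - {"xyz": [0,0,0.04]}

```text
$.steps[0]: bad value
```

Request:
step_arm:
  steps:
    - {"xyz": [0,0,0.02],"dr": [0,0,0.13]}
    - {"xyz": [0,0,0.02],"dr": [0,0,0.13]}
    - {"xyz": [0,0,0.0],"dr": [0,0,0.13]}
    - {"xyz": [0,0,0.0],"dr": [0,0,0.13]}
    - {"xyz": [0,0,0]}
    - {"xyz": [0,0,0]}

```text
$.steps[0]: bad value
```

```bash
cat >> h.py <<'E'
from scipy.spatial.transform import Rotation as Ro
def st(save=True):
    o=arm.get_obs(); w,x,y,z=o['tcp_rot']; R=Ro.from_quat([x,y,z,w]).as_matrix()
    if save:
        import json; open('log.jsonl','a').write(json.dumps([list(o['joints']),list(o['ee_pos']),R.tolist()])+'\n')
    print('t',o['time_s'],'q',o['joints'].round(3),'p',o['ee_pos'].round(4),'F',o['ft_force'].round(2),'gap',round(o['finger_gap'],4)); print('yaw of tool x',np.arctan2(R[1,0],R[0,0]).round(4),'x',R[:,0].round(3),'z',R[:,2].round(3)); return o,R
E
python3 - <<'E'
from h import *
st(); d=shot('wrist','w1')
E
```

```text
t 0.15 q [-1.266  0.218  1.615  0.     1.311 -0.112] p [ 0.2529 -0.5709  0.2492] F [0.9  0.15 0.62] gap 0.0851
yaw of tool x 0.4169 x [0.914 0.405 0.   ] z [-0.001  0.002 -1.   ]
```

View pics/w1.png

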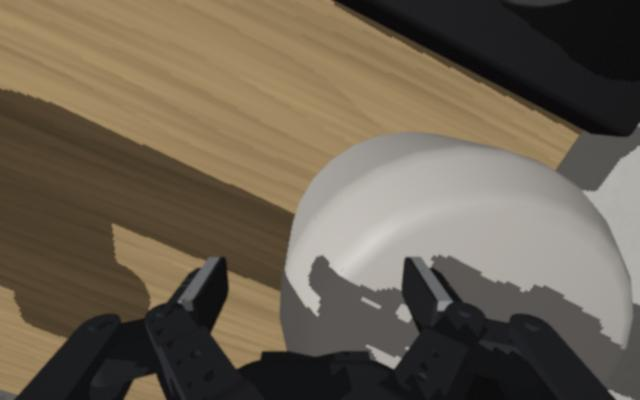

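All fields are needed per row.

Request:
step_arm:
  steps:
    - {"xyz": [0,0,-0.03],"dr": [0,0,0],"fingers": 1}
    - {"xyz": [0,0,-0.03],"dr": [0,0,0],"fingers": 1}
    - {"xyz": [0.028,-0.023,-0.02],"dr": [0,0,0],"fingers": 1}
    - {"xyz": [0.028,-0.023,0],"dr": [0,0,0],"fingers": 1}
    - {"xyz": [0.028,-0.023,0],"dr": [0,0,0],"fingers": 1}
    - {"xyz": [0.028,-0.023,0],"dr": [0,0,0],"fingers": 1}
    - {"xyz": [0.028,-0.023,0],"dr": [0,0,0],"fingers": 1}
    - {"xyz": [0.028,-0.023,0],"dr": [0,0,0],"fingers": 1}
    - {"xyz": [0.028,-0.023,0],"dr": [0,0,0],"fingers": 1}
    - {"xyz": [0.028,-0.023,0],"dr": [0,0,0],"fingers": 1}
    - {"xyz": [0.028,-0.023,0],"dr": [0,0,0],"fingers": 1}
    - {"xyz": [0.028,-0.023,0],"dr": [0,0,0],"fingers": 1}
    - {"xyz": [0.028,-0.023,0],"dr": [0,0,0],"fingers": 1}
    - {"xyz": [0.028,-0.023,0],"dr": [0,0,0],"fingers": 1}
    - {"xyz": [0.028,-0.023,0],"dr": [0,0,0],"fingers": 1}
    - {"xyz": [0.028,-0.023,0],"dr": [0,0,0],"fingers": 1}
    - {"xyz": [0.028,-0.023,0],"dr": [0,0,0],"fingers": 1}
    - {"xyz": [0.028,-0.023,0],"dr": [0,0,0],"fingers": 1}
    - {"xyz": [0,0,0.04],"dr": [0,0,0],"fingers": 1}
    - {"xyz": [0,0,0.04],"dr": [0,0,0],"fingers": 1}

```text
time_s: 2.2
ee_pos: [0.5154, -0.0526, 0.2511]
tcp_rot: [0.001, 0.978, 0.208, 0.002]
ft_force: [0.8, 0.1, -1.0]
finger_gap: 0.0851
```

Request:
step_arm:
  steps:
    - {"xyz": [0,0,0.02],"dr": [0,0,0.13],"fingers": 1}
    - {"xyz": [0,0,0.02],"dr": [0,0,0.13],"fingers": 1}
    - {"xyz": [0,0,0.0],"dr": [0,0,0.13],"fingers": 1}
    - {"xyz": [0,0,0.0],"dr": [0,0,0.13],"fingers": 1}
    - {"xyz": [0,0,0],"dr": [0,0,0],"fingers": 1}
    - {"xyz": [0,0,0],"dr": [0,0,0],"fingers": 1}

```text
time_s: 2.8
ee_pos: [0.5137, -0.0536, 0.2103]
tcp_rot: [-0.0, 0.999, -0.05, -0.0]
ft_force: [-0.4, -0.4, -0.0]
finger_gap: 0.0851
```

Run:
```python
from h import *
st(); d=shot('wrist','w1')
```

```text
t 2.8 q [-0.24   0.024  1.905  0.     1.213  1.431] p [ 0.5137 -0.0536  0.2103] F [-0.43 -0.38 -0.01] gap 0.0851
yaw of tool x -0.1005 x [ 0.995 -0.1   -0.   ] z [-0.  0. -1.]
```

View pics/w1.png

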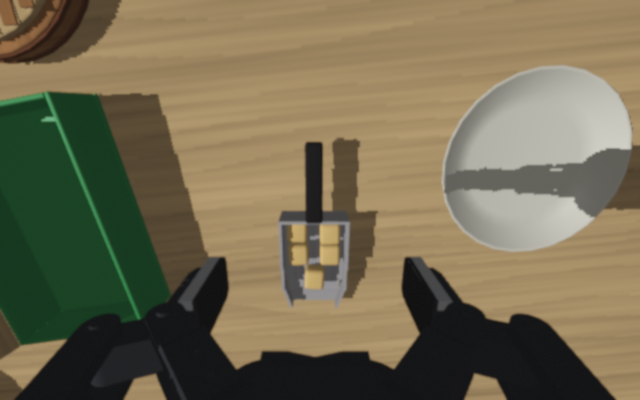

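Wrist view: handle from (314,143) to (315,220) with the scoop bowl below it, between the jaws' line.

Run:
```python
from h import *
d=load('w1'); g=d['image'].max(2); m=np.zeros(g.shape,np.uint8); m[135:225,295:330]=(g[135:225,295:330]<50)
n,l,s,c=cv2.connectedComponentsWithStats(m); i=1+np.argmax(s[1:,4]); v,u=np.nonzero(l==i); p=np.c_[u,v]; print(s[i])
P=onplane(d,p,.041); P=P[:,:2]; c,sz,a=cv2.minAreaRect(P.astype(np.float32)); print(c,sz,a,P.mean(0))
cc=P.mean(0);vt=np.linalg.svd(P-cc)[2][0];print(vt,np.arctan2(vt[1],vt[0]))
B=bydepth(d,p);print(np.median(B,0))
uv=np.array([[304,298],[341,298],[315,213]]);print(bydepth(d,uv))
# other objects near box's +y side for lid push
S=load('scene0');uv,P=cloud(S);k=(P[:,1]>.30)&(P[:,1]<.62)&(P[:,0]>.25)&(P[:,0]<.8)&(P[:,2]>.03)
H=P[k]; 
for x in np.arange(.25,.8,.05):
  print(round(x,2),[ (round(float(H[(abs(H[:,0]-x)<.025)&(abs(H[:,1]-y)<.02)][:,2].max()),2) if ((abs(H[:,0]-x)<.025)&(abs(H[:,1]-y)<.02)).any() else 0) for y in np.arange(.32,.62,.04)])
```

```text
[ 306  143   17   79 1159]
(0.5179986357688904, -0.05210427939891815) (0.016705425456166267, 0.08056853711605072) 84.25288391113281 [ 0.51882771 -0.05188653]
[-0.99472207  0.10260606] 3.038805700690699
[ 0.51994651 -0.05199471  0.04190815]
[[ 3.60537457e-01 -2.31993048e-02  5.35304762e-03]
 [ 3.51761896e-01 -7.04756398e-02 -3.20818986e-04]
 [ 4.86707547e-01 -5.00072879e-02  4.11704620e-02]]
0.25 [0, 0, 0, 0, 0.07, 0.07, 0.07, 0.07]
0.3 [0, 0, 0, 0, 0.06, 0.07, 0.07, 0]
0.35 [0.18, 0.2, 0, 0, 0, 0, 0, 0]
0.4 [0.18, 0.2, 0, 0, 0, 0, 0, 0]
0.45 [0.17, 0.2, 0, 0, 0, 0, 0, 0]
0.5 [0.16, 0.21, 0, 0, 0, 0, 0, 0]
0.55 [0.15, 0.21, 0, 0, 0, 0, 0, 0]
0.6 [0.14, 0.21, 0, 0, 0, 0, 0, 0]
0.65 [0, 0, 0, 0, 0, 0, 0.2, 0.2]
0.7 [0.04, 0, 0, 0, 0, 0, 0.2, 0.2]
0.75 [0.04, 0, 0, 0, 0, 0, 0, 0]
```

Request:
step_arm:
  steps:
    - {"xyz": [0.004,-0.002,0.03],"dr": [0,0,0],"fingers": 1}
    - {"xyz": [0,0,0.03],"dr": [0,0,0],"fingers": 1}
    - {"xyz": [0,0,0.03],"dr": [0,0,0],"fingers": 1}
    - {"xyz": [0,0,0.03],"dr": [0,0,0],"fingers": 1}
    - {"xyz": [0,0,0.03],"dr": [0,0,0],"fingers": 1}
    - {"xyz": [0,0,0.015],"dr": [0,0,0],"fingers": 0.7}
    - {"xyz": [0,0,0.01],"dr": [0,0,0],"fingers": 0.5}
    - {"xyz": [0,0,0],"dr": [0,0,0],"fingers": 0.4}
    - {"xyz": [0,0,0],"dr": [0,0,0],"fingers": 0.4}
    - {"xyz": [0,0,0],"dr": [0,0,0],"fingers": 0.4}

```text
time_s: 3.85
ee_pos: [0.5194, -0.0524, 0.0369]
tcp_rot: [0.0, 0.999, -0.051, 0.002]
ft_force: [-0.3, 0.2, 0.3]
finger_gap: 0.034
```

Run:
```python
from h import *
st(); d=shot('wrist','w2')
```

```text
t 3.85 q [-0.235  0.291  1.982 -0.     0.865  1.439] p [ 0.5194 -0.0524  0.0369] F [-0.31  0.21  0.26] gap 0.034
yaw of tool x -0.103 x [ 0.995 -0.103  0.003] z [ 0.003 -0.001 -1.   ]
```

View pics/w2.png

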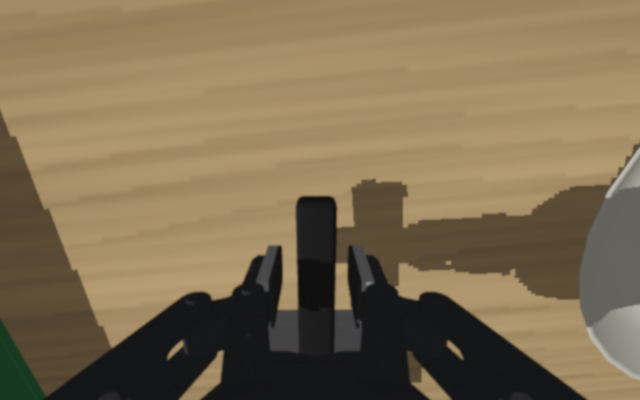

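The handle is centred between the pads (pads at x≈275 and 355, handle 298–336). Close and lift gently.

Request:
step_arm:
  steps:
    - {"xyz": [0,0,0.002],"dr": [0,0,0],"fingers": 0.3}
    - {"xyz": [0,0,0],"dr": [0,0,0],"fingers": 0.2}
    - {"xyz": [0,0,0],"dr": [0,0,0],"fingers": 0.0}
    - {"xyz": [0,0,0],"dr": [0,0,0],"fingers": 0}
    - {"xyz": [0,0,0],"dr": [0,0,0],"fingers": 0}
    - {"xyz": [0,0,0],"dr": [0,0,0],"fingers": 0}
    - {"xyz": [0,0,-0.004],"dr": [0,0,0],"fingers": 0}
    - {"xyz": [0,0,-0.006],"dr": [0,0,0],"fingers": 0}
    - {"xyz": [0,0,-0.01],"dr": [0,0,0],"fingers": 0}
    - {"xyz": [0,0,-0.01],"dr": [0,0,0],"fingers": 0}
    - {"xyz": [0,0,-0.01],"dr": [0,0,0],"fingers": 0}
    - {"xyz": [0,0,-0.01],"dr": [0,0,0],"fingers": 0}
    - {"xyz": [0,0,0],"dr": [0,0,0],"fingers": 0}
    - {"xyz": [0,0,0],"dr": [0,0,0],"fingers": 0}

```text
time_s: 5.3
ee_pos: [0.5183, -0.0521, 0.0839]
tcp_rot: [0.0, 0.999, -0.052, 0.001]
ft_force: [0.5, 0.5, -2.9]
finger_gap: 0.0171
```

Run:
```python
from h import *
st(); d=shot('side','s2'); x0,y0,x1,y1=180,120,360,260
cv2.imwrite('pics/s2z.png',cv2.resize(d['image'][y0:y1,x0:x1,::-1],None,fx=4,fy=4,interpolation=cv2.INTER_CUBIC))
```

```text
t 5.3 q [-0.235  0.208  1.973 -0.     0.96   1.439] p [ 0.5183 -0.0521  0.0839] F [ 0.55  0.5  -2.88] gap 0.0171
yaw of tool x -0.1032 x [ 0.995 -0.103  0.001] z [ 0.001 -0.    -1.   ]
```

View pics/s2z.png

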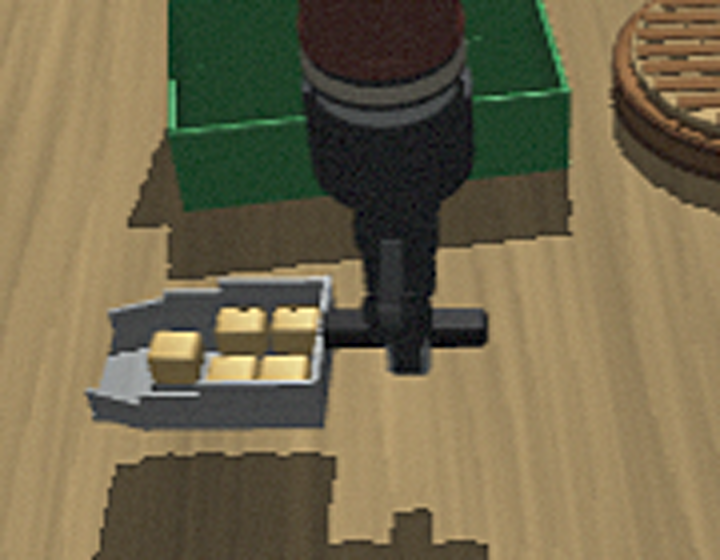

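Held level, gap 17 mm, all five lumps in. To tip with ample wrist range I'll turn the scoop nose-outward, lift and swing gently.

Request:
step_arm:
  steps:
    - {"xyz": [0,0,-0.015],"dr": [0,0,0],"fingers": 0}
    - {"xyz": [0,0,-0.02],"dr": [0,0,-0.04],"fingers": 0}
    - {"xyz": [0,0,-0.015],"dr": [0,0,-0.08],"fingers": 0}
    - {"xyz": [0,0,0],"dr": [0,0,-0.105],"fingers": 0}
    - {"xyz": [0,0,0],"dr": [0,0,-0.105],"fingers": 0}
    - {"xyz": [0,0,0],"dr": [0,0,-0.105],"fingers": 0}
    - {"xyz": [0,0,0],"dr": [0,0,-0.105],"fingers": 0}
    - {"xyz": [0,0,0],"dr": [0,0,-0.105],"fingers": 0}
    - {"xyz": [0,0,0],"dr": [0,0,-0.105],"fingers": 0}
    - {"xyz": [0,0,0],"dr": [0,0,-0.105],"fingers": 0}
    - {"xyz": [0,0,0],"dr": [0,0,-0.105],"fingers": 0}
    - {"xyz": [0,0,0],"dr": [0,0,-0.105],"fingers": 0}
    - {"xyz": [0,0,0],"dr": [0,0,-0.105],"fingers": 0}
    - {"xyz": [0,0,0],"dr": [0,0,-0.105],"fingers": 0}
    - {"xyz": [0,0,0],"dr": [0,0,-0.105],"fingers": 0}
    - {"xyz": [0,0,0],"dr": [0,0,-0.105],"fingers": 0}
    - {"xyz": [0,0,0],"dr": [0,0,-0.105],"fingers": 0}
    - {"xyz": [0,0,0],"dr": [0,0,-0.105],"fingers": 0}
    - {"xyz": [0,0,0],"dr": [0,0,-0.105],"fingers": 0}
    - {"xyz": [0,0,0],"dr": [0,0,-0.105],"fingers": 0}

```text
time_s: 7.35
ee_pos: [0.5168, -0.0517, 0.1321]
tcp_rot: [-0.002, 0.619, 0.785, -0.001]
ft_force: [-0.3, -0.3, -3.0]
finger_gap: 0.0172
```

Request:
step_arm:
  steps:
    - {"xyz": [0,0,0],"dr": [0,0,-0.105],"fingers": 0}
    - {"xyz": [0,0,0],"dr": [0,0,-0.105],"fingers": 0}
    - {"xyz": [0,0,0],"dr": [0,0,-0.105],"fingers": 0}
    - {"xyz": [0,0,0],"dr": [0,0,-0.105],"fingers": 0}
    - {"xyz": [0,0,0],"dr": [0,0,-0.105],"fingers": 0}
    - {"xyz": [0,0,0],"dr": [0,0,-0.105],"fingers": 0}
    - {"xyz": [0,0,0],"dr": [0,0,-0.105],"fingers": 0}
    - {"xyz": [0,0,0],"dr": [0,0,-0.06],"fingers": 0}
    - {"xyz": [0,0,0],"dr": [0,0,-0.04],"fingers": 0}
    - {"xyz": [0,0,0],"dr": [0,0,0],"fingers": 0}
    - {"xyz": [0,0,0],"dr": [0,0,0],"fingers": 0}

```text
time_s: 8.45
ee_pos: [0.5171, -0.0519, 0.1325]
tcp_rot: [-0.001, 0.25, 0.968, -0.0]
ft_force: [-0.2, -0.2, -2.9]
finger_gap: 0.0171
```

Run:
```python
from h import *
o,R=st(); d=shot('side','s3'); 
lip=o['ee_pos']+R@np.array([-.16,0,.03]); print('lip',lip,proj(d,lip))
tgt=np.array([.485,-.270,.046]); print('shift in tool axes',R.T@(tgt-lip))
```

```text
t 8.45 q [-0.235  0.132  1.952  0.     1.061 -1.3  ] p [ 0.5171 -0.0519  0.1325] F [-0.16 -0.16 -2.94] gap 0.0171
yaw of tool x 2.6359 x [-0.875  0.484  0.002] z [-0.002  0.001 -1.   ]
lip [ 0.65699759 -0.12934871  0.10214711] [[355.92867075 218.58101177]]
shift in tool axes [ 0.0822165  -0.20633294  0.05644129]
```

View pics/s3.png

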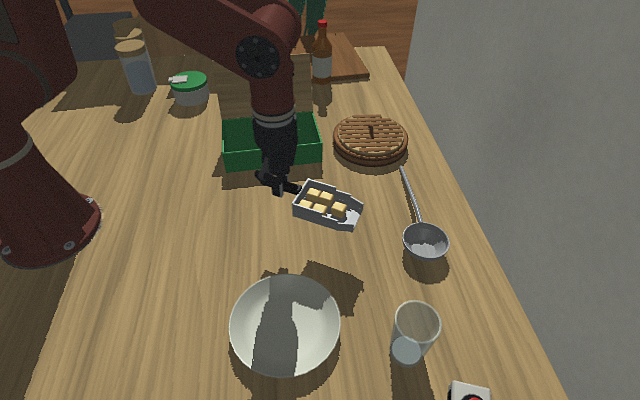

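Scoop level with all five lumps, nose outward, lip seen near (355,222), predicted (356,219). Now travel over the plate, then down.

Request:
step_arm:
  steps:
    - {"xyz": [0.003,-0.007,0],"dr": [0,0,0],"fingers": 0}
    - {"xyz": [0.005,-0.013,0],"dr": [0,0,0],"fingers": 0}
    - {"xyz": [0.007,-0.018,0],"dr": [0,0,0],"fingers": 0}
    - {"xyz": [0.008,-0.02,0],"dr": [0,0,0],"fingers": 0}
    - {"xyz": [0.008,-0.02,0],"dr": [0,0,0],"fingers": 0}
    - {"xyz": [0.008,-0.02,0],"dr": [0,0,0],"fingers": 0}
    - {"xyz": [0.008,-0.02,0],"dr": [0,0,0],"fingers": 0}
    - {"xyz": [0.008,-0.02,0],"dr": [0,0,0],"fingers": 0}
    - {"xyz": [0.008,-0.02,0],"dr": [0,0,0],"fingers": 0}
    - {"xyz": [0.007,-0.018,0],"dr": [0,0,0],"fingers": 0}
    - {"xyz": [0.007,-0.018,0.002],"dr": [0,0,0],"fingers": 0}
    - {"xyz": [0.005,-0.012,0.008],"dr": [0,0,0],"fingers": 0}
    - {"xyz": [0,0,0.012],"dr": [0,0,0],"fingers": 0}
    - {"xyz": [0,0,0.012],"dr": [0,0,0],"fingers": 0}
    - {"xyz": [0,0,0.011],"dr": [0,0,0],"fingers": 0}
    - {"xyz": [0,0,0.006],"dr": [0,0,0],"fingers": 0}
    - {"xyz": [0,0,0.004],"dr": [0,0,0],"fingers": 0}
    - {"xyz": [0,0,0],"dr": [0,0,0],"fingers": 0}

```text
time_s: 10.3
ee_pos: [0.3463, -0.1923, 0.0777]
tcp_rot: [-0.001, 0.25, 0.968, 0.0]
ft_force: [0.7, -0.2, -2.1]
finger_gap: 0.0172
```

Run:
```python
from h import *
o,R=st(); d=shot('side','s4'); shot('scene','c4')
lip=o['ee_pos']+R@np.array([-.16,0,.03]); print('lip',lip,proj(d,lip))
x0,y0,x1,y1=170,210,400,390
cv2.imwrite('pics/s4z.png',cv2.resize(d['image'][y0:y1,x0:x1,::-1],None,fx=3,fy=3,interpolation=cv2.INTER_CUBIC))
```

```text
t 10.3 q [-0.685 -0.039  2.257  0.     0.925 -1.751] p [ 0.3463 -0.1923  0.0777] F [ 0.75 -0.24 -2.1 ] gap 0.0172
yaw of tool x 2.6372 x [-0.875  0.483  0.001] z [-0.001  0.001 -1.   ]
lip [ 0.48631469 -0.26957281  0.04750135] [[269.96986772 307.99495024]]
```

View pics/s4z.png

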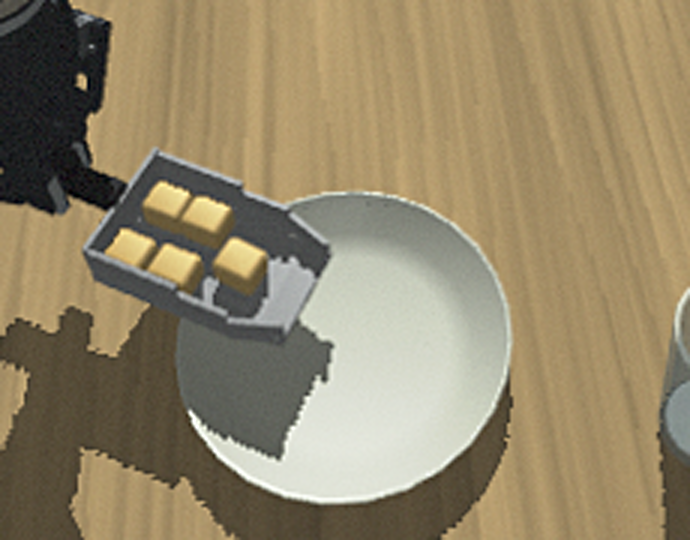

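View pics/c4.png

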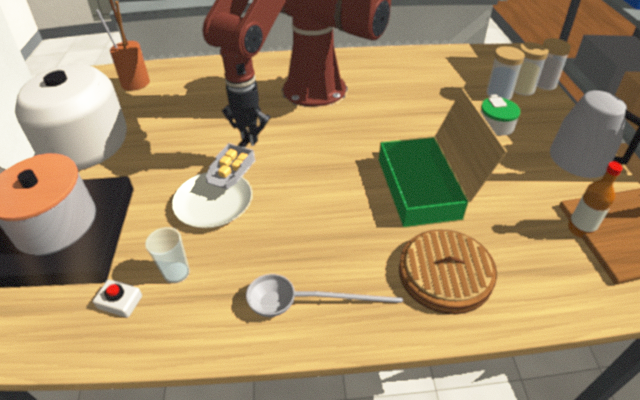

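Lip is over the plate about 3 cm before its centre, 4 cm above its floor, lumps all aboard. Tip about the lip: first to 17°, then slowly on.

Request:
step_arm:
  steps:
    - {"xyz": [-0.0006,0,-0.0025],"dr": [0,0.02,0],"fingers": 0}
    - {"xyz": [-0.0012,0,-0.006],"dr": [0,0.04,0],"fingers": 0}
    - {"xyz": [-0.0012,0,-0.006],"dr": [0,0.04,0],"fingers": 0}
    - {"xyz": [-0.0012,0,-0.006],"dr": [0,0.04,0],"fingers": 0}
    - {"xyz": [-0.0012,0,-0.006],"dr": [0,0.04,0],"fingers": 0}
    - {"xyz": [-0.0012,0,-0.006],"dr": [0,0.04,0],"fingers": 0}
    - {"xyz": [-0.0012,0,-0.006],"dr": [0,0.04,0],"fingers": 0}
    - {"xyz": [-0.0009,0,-0.0045],"dr": [0,0.03,0],"fingers": 0}
    - {"xyz": [0,0,0],"dr": [0,0,0],"fingers": 0}

```text
time_s: 11.3
ee_pos: [0.3609, -0.2009, 0.1209]
tcp_rot: [-0.138, 0.247, 0.958, 0.035]
ft_force: [0.3, 0.5, -3.3]
finger_gap: 0.017
```

Run:
```python
from h import *
o,R=st(); d=shot('side','s5')
lip=o['ee_pos']+R@np.array([-.16,0,.03]); print('lip',lip,proj(d,lip))
```

```text
t 11.3 q [-0.649  0.113  2.025 -0.043  1.288 -1.698] p [ 0.3609 -0.2009  0.1209] F [ 0.31  0.52 -3.28] gap 0.017
yaw of tool x 2.6368 x [-0.84   0.464  0.283] z [-0.248  0.136 -0.959]
lip [ 0.48776033 -0.27108069  0.04686234] [[270.86560715 308.89084992]]
```

View pics/s5.png

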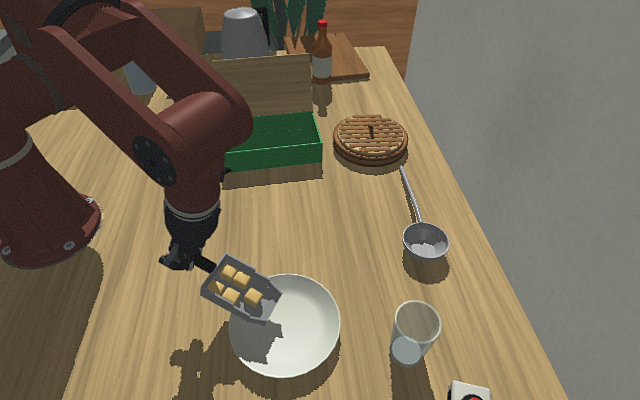

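At 16.5° all five still aboard, lip unmoved at (271,309). Continue slowly.

Request:
step_arm:
  steps:
    - {"xyz": [-0.0009,0,-0.0043],"dr": [0,0.03,0],"fingers": 0}
    - {"xyz": [-0.0009,0,-0.0043],"dr": [0,0.03,0],"fingers": 0}
    - {"xyz": [-0.0009,0,-0.0043],"dr": [0,0.03,0],"fingers": 0}
    - {"xyz": [-0.0009,0,-0.0043],"dr": [0,0.03,0],"fingers": 0}
    - {"xyz": [-0.0009,0,-0.0043],"dr": [0,0.03,0],"fingers": 0}
    - {"xyz": [-0.0009,0,-0.0043],"dr": [0,0.03,0],"fingers": 0}
    - {"xyz": [-0.0009,0,-0.0043],"dr": [0,0.03,0],"fingers": 0}
    - {"xyz": [-0.0009,0,-0.0043],"dr": [0,0.03,0],"fingers": 0}
    - {"xyz": [-0.0009,0,-0.0043],"dr": [0,0.03,0],"fingers": 0}
    - {"xyz": [-0.0009,0,-0.0048],"dr": [0,0.03,0],"fingers": 0}
    - {"xyz": [-0.0009,0,-0.0048],"dr": [0,0.03,0],"fingers": 0}
    - {"xyz": [-0.0009,0,-0.0048],"dr": [0,0.03,0],"fingers": 0}
    - {"xyz": [0,0,0],"dr": [0,0,0],"fingers": 0}
    - {"xyz": [0,0,0],"dr": [0,0,0],"fingers": 0}

```text
time_s: 12.75
ee_pos: [0.3877, -0.2155, 0.1622]
tcp_rot: [-0.309, 0.237, 0.918, 0.08]
ft_force: [0.8, 0.6, -1.8]
finger_gap: 0.0172
```

Run:
```python
from h import *
o,R=st(); d=shot('side','s6')
lip=o['ee_pos']+R@np.array([-.16,0,.03]); print('lip',lip,proj(d,lip))
x0,y0,x1,y1=170,210,400,390
cv2.imwrite('pics/s6z.png',cv2.resize(d['image'][y0:y1,x0:x1,::-1],None,fx=3,fy=3,interpolation=cv2.INTER_CUBIC))
```

```text
t 12.75 q [-0.62   0.357  1.734 -0.07   1.696 -1.672] p [ 0.3877 -0.2155  0.1622] F [ 0.81  0.57 -1.8 ] gap 0.0172
yaw of tool x 2.6368 x [-0.697  0.385  0.604] z [-0.529  0.292 -0.797]
lip [ 0.48341667 -0.26834396  0.04159096] [[268.57103186 309.19686254]]
```

View pics/s6z.png

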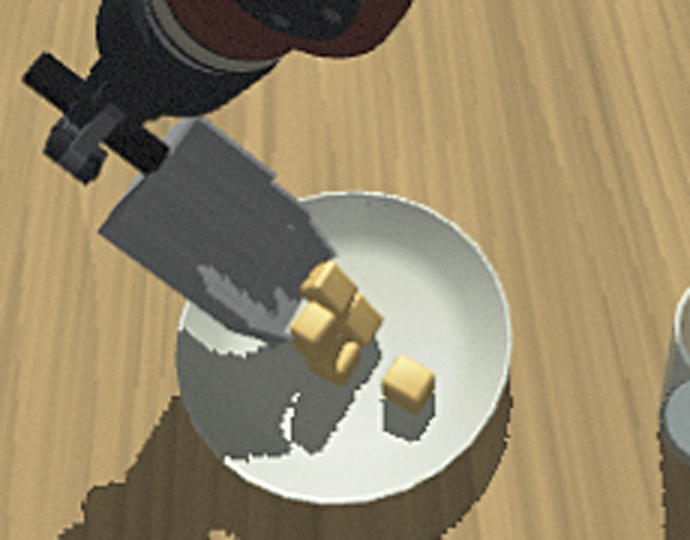

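Five lumps at/over the lip: one free at (405,385) zoomed, four piled by the lip at (335,320). Tilt a bit more and back the lip away slightly.

Request:
step_arm:
  steps:
    - {"xyz": [0.001,0,-0.0058],"dr": [0,0.03,0],"fingers": 0}
    - {"xyz": [0.001,0,-0.0058],"dr": [0,0.03,0],"fingers": 0}
    - {"xyz": [0.001,0,-0.0058],"dr": [0,0.03,0],"fingers": 0}
    - {"xyz": [0.001,0,-0.0058],"dr": [0,0.03,0],"fingers": 0}
    - {"xyz": [0.001,0,-0.0058],"dr": [0,0.03,0],"fingers": 0}
    - {"xyz": [0.001,0,-0.0058],"dr": [0,0.03,0],"fingers": 0}
    - {"xyz": [0,0,0],"dr": [0,0,0],"fingers": 0}
    - {"xyz": [0,0,0],"dr": [0,0,0],"fingers": 0}

```text
time_s: 13.6
ee_pos: [0.4038, -0.2243, 0.1921]
tcp_rot: [-0.39, 0.229, 0.886, 0.101]
ft_force: [-0.4, -0.5, -2.5]
finger_gap: 0.0172
```

Run:
```python
from h import *
o,R=st(); d=shot('side','s7')
lip=o['ee_pos']+R@np.array([-.16,0,.03]); print('lip',lip,proj(d,lip))
x0,y0,x1,y1=170,210,400,390
cv2.imwrite('pics/s7z.png',cv2.resize(d['image'][y0:y1,x0:x1,::-1],None,fx=3,fy=3,interpolation=cv2.INTER_CUBIC))
```

```text
t 13.6 q [-0.611  0.467  1.591 -0.083  1.909 -1.67 ] p [ 0.4038 -0.2243  0.1921] F [-0.41 -0.48 -2.46] gap 0.0172
yaw of tool x 2.6369 x [-0.591  0.327  0.737] z [-0.645  0.357 -0.675]
lip [ 0.47899581 -0.26586231  0.05386462] [[265.31791234 304.60250019]]
```

View pics/s7z.png

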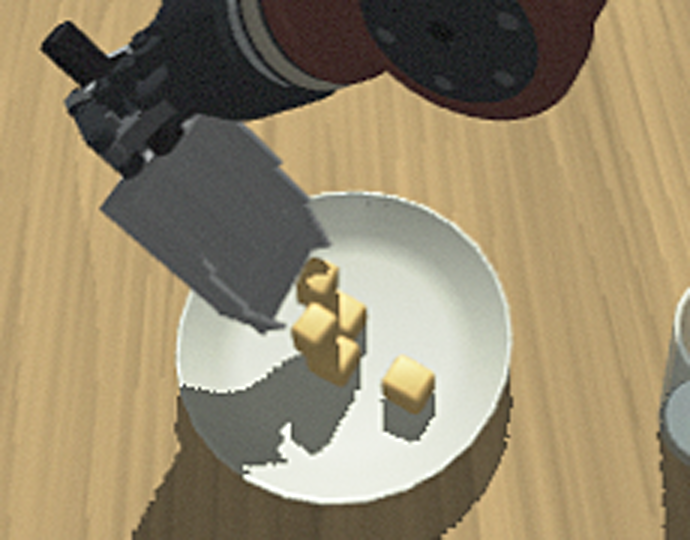

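All five lumps are out and in the plate (zoomed pixels around (335,320) and (405,385)). Back off, level the scoop.

Request:
step_arm:
  steps:
    - {"xyz": [0.01,0,0],"dr": [0,0,0],"fingers": 0}
    - {"xyz": [0.02,0,0],"dr": [0,0,0],"fingers": 0}
    - {"xyz": [0.02,0,0],"dr": [0,-0.06,0],"fingers": 0}
    - {"xyz": [0,0,-0.01],"dr": [0,-0.1,0],"fingers": 0}
    - {"xyz": [0,0,0],"dr": [0,-0.1,0],"fingers": 0}
    - {"xyz": [0,0,0],"dr": [0,-0.1,0],"fingers": 0}
    - {"xyz": [0,0,0],"dr": [0,-0.1,0],"fingers": 0}
    - {"xyz": [0,0,0],"dr": [0,-0.1,0],"fingers": 0}
    - {"xyz": [0,0,0],"dr": [0,-0.1,0],"fingers": 0}
    - {"xyz": [0,0,0],"dr": [0,-0.1,0],"fingers": 0}
    - {"xyz": [0,0,0],"dr": [0,-0.068,0],"fingers": 0}
    - {"xyz": [0,0,0],"dr": [0,0,0],"fingers": 0}
    - {"xyz": [0,0,0],"dr": [0,0,0],"fingers": 0}

```text
time_s: 14.95
ee_pos: [0.3797, -0.211, 0.2366]
tcp_rot: [-0.002, 0.25, 0.968, 0.0]
ft_force: [0.1, 0.1, -1.8]
finger_gap: 0.017
```

Run:
```python
from h import *
o,R=st(); d=shot('side','s8'); c=shot('scene','c8')
x0,y0,x1,y1=130,200,400,390
cv2.imwrite('pics/s8z.png',cv2.resize(d['image'][y0:y1,x0:x1,::-1],None,fx=2.9,fy=2.9,interpolation=cv2.INTER_CUBIC))
# box yaw: rim long edge near -y side
for f in ('scene0','side0'):
    d=load(f); im=d['image'].astype(int); uv,P=cloud(d); I=im[uv[:,1],uv[:,0]]
    k=(I[:,1]>1.6*I[:,0])&(I[:,1]>1.4*I[:,2])&(P[:,2]>.058)&(P[:,2]<.067)&(abs(P[:,0]-.5)<.14)&(abs(P[:,1]-.23)<.1)
    q=P[k]; e=q[(abs(q[:,0]-.5)<.1)&(q[:,1]<.2)]; f1=np.polyfit(e[:,0],e[:,1],1); print(f,len(e),f1, 'y at .5',np.polyval(f1,.5))
    c,s,a=cv2.minAreaRect(q[:,:2].astype(np.float32)); print(cv2.boxPoints((c,s,a)))
```

```text
t 14.95 q [-6.690e-01 -1.930e-01  2.054e+00 -1.000e-03  1.284e+00 -1.734e+00] p [ 0.3797 -0.211   0.2366] F [ 0.14  0.07 -1.76] gap 0.017
yaw of tool x 2.6367 x [-0.875  0.484  0.003] z [-0.003  0.001 -1.   ]
scene0 126 [0.06596394 0.12712836] y at .5 0.16011032530687683
[[0.37024257 0.29651675]
 [0.3802087  0.14904426]
 [0.6304451  0.16595516]
 [0.620479   0.31342763]]
side0 208 [0.07168296 0.12093966] y at .5 0.15678113568261737
[[0.37026024 0.2976234 ]
 [0.3802907  0.144786  ]
 [0.6262075  0.16092509]
 [0.616177   0.3137625 ]]
```

View pics/s8z.png

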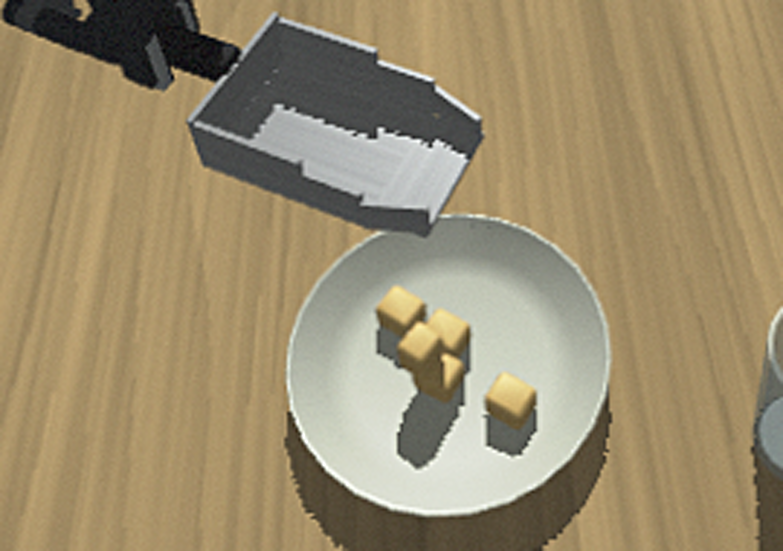

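Plate holds five lumps, near (405,310),(445,335),(420,345),(440,375),(510,400) zoomed; scoop is empty. Box yaw 0.067, centre (0.499, 0.230). Turn and travel above the box.

Request:
step_arm:
  steps:
    - {"xyz": [0,0,0],"dr": [0,0,-0.1],"fingers": 0}
    - {"xyz": [0,0,0],"dr": [0,0,-0.12],"fingers": 0}
    - {"xyz": [0,0,0],"dr": [0,0,-0.12],"fingers": 0}
    - {"xyz": [0,0,0],"dr": [0,0,-0.12],"fingers": 0}
    - {"xyz": [0,0,0],"dr": [0,0,-0.112],"fingers": 0}
    - {"xyz": [-0.004,0.02,0],"dr": [0,0,0],"fingers": 0}
    - {"xyz": [-0.0065,0.032,0],"dr": [0,0,0],"fingers": 0}
    - {"xyz": [-0.0065,0.032,0],"dr": [0,0,0],"fingers": 0}
    - {"xyz": [-0.0065,0.032,0],"dr": [0,0,0],"fingers": 0}
    - {"xyz": [-0.0065,0.032,0],"dr": [0,0,0],"fingers": 0}
    - {"xyz": [-0.0065,0.032,0],"dr": [0,0,0],"fingers": 0}
    - {"xyz": [-0.0065,0.032,0],"dr": [0,0,0],"fingers": 0}
    - {"xyz": [-0.0065,0.032,0],"dr": [0,0,0],"fingers": 0}
    - {"xyz": [-0.0065,0.032,0],"dr": [0,0,0],"fingers": 0}
    - {"xyz": [-0.0065,0.032,0],"dr": [0,0,0],"fingers": 0}
    - {"xyz": [-0.0065,0.032,0],"dr": [0,0,0],"fingers": 0}
    - {"xyz": [-0.0065,0.032,0],"dr": [0,0,0],"fingers": 0}
    - {"xyz": [-0.0065,0.032,0],"dr": [0,0,0],"fingers": 0}
    - {"xyz": [-0.005,0.025,0],"dr": [0,0,0],"fingers": 0}
    - {"xyz": [0,0,0],"dr": [0,0,0],"fingers": 0}

```text
time_s: 17.05
ee_pos: [0.4391, 0.2252, 0.2365]
tcp_rot: [-0.001, -0.035, 0.999, 0.001]
ft_force: [0.5, 0.0, -1.7]
finger_gap: 0.0172
```

Request:
step_arm:
  steps:
    - {"xyz": [0,0,0.03],"dr": [0,0,0],"fingers": 0}
    - {"xyz": [0,0,0.03],"dr": [0,0,0],"fingers": 0}
    - {"xyz": [0,0,0.02],"dr": [0,0,0],"fingers": 0}
    - {"xyz": [0,0,0],"dr": [0,0,0],"fingers": 0}

```text
time_s: 17.45
ee_pos: [0.4355, 0.2209, 0.1527]
tcp_rot: [-0.006, -0.033, 0.999, -0.001]
ft_force: [-1.2, -1.1, -2.1]
finger_gap: 0.0168
```

Run:
```python
from h import *
o,R=st(); d=shot('wrist','w9'); s=shot('side','s9');c=shot('scene','c9')
print('to grip target, tool axes',R.T@(np.array([.440,.226,.040])-o['ee_pos']))
cv2.imwrite('pics/c9z.png',cv2.resize(c['image'][80:260,330:540,::-1],None,fx=3,fy=3))
```

```text
t 17.45 q [ 3.250e-01  4.200e-02  2.005e+00  1.000e-03  1.106e+00 -1.313e+00] p [0.4355 0.2209 0.1527] F [-1.2  -1.11 -2.09] gap 0.0168
yaw of tool x -3.0748 x [-0.998 -0.067  0.011] z [-0.011 -0.003 -1.   ]
to grip target, tool axes [-0.00612976  0.00500803  0.11260091]
```

View pics/c9z.png

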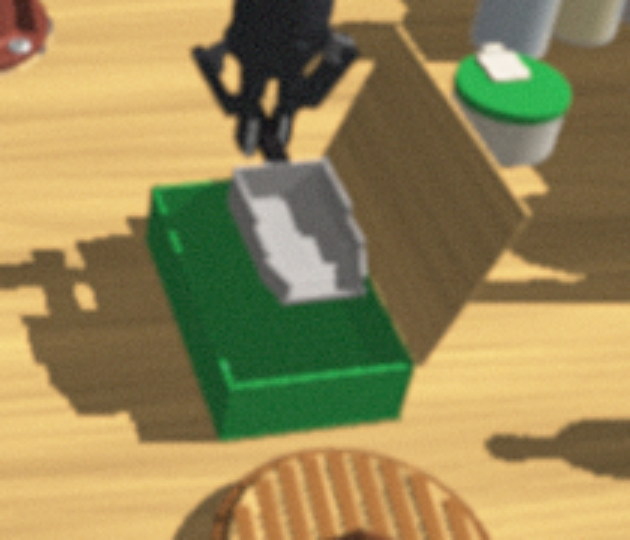

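View pics/s9.png

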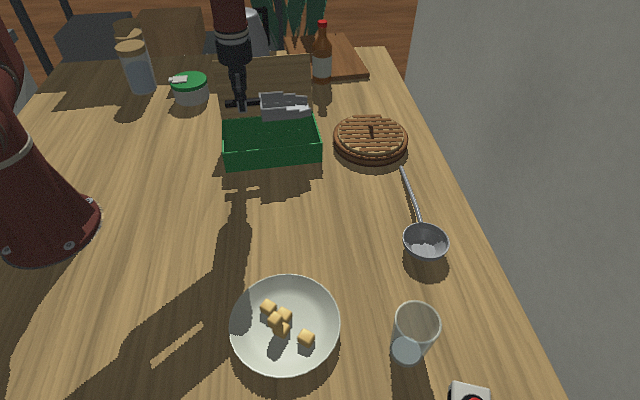

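Lumps in the plate; the scoop is over the box interior, box clear. The pose shows a 4 mm transient; let it settle while descending slowly.

Request:
step_arm:
  steps:
    - {"xyz": [0,0,0],"dr": [0,0,0],"fingers": 0}
    - {"xyz": [0,0,0],"dr": [0,0,0],"fingers": 0}

```text
time_s: 17.8
ee_pos: [0.4396, 0.2227, 0.1584]
tcp_rot: [0.001, -0.034, 0.999, 0.001]
ft_force: [0.6, -0.6, -1.6]
finger_gap: 0.0169
```

Request:
step_arm:
  steps:
    - {"xyz": [0,0.001,0.01],"dr": [0,0,0],"fingers": 0}
    - {"xyz": [0,0.001,0.015],"dr": [0,0,0],"fingers": 0}
    - {"xyz": [0,0,0.015],"dr": [0,0,0],"fingers": 0}
    - {"xyz": [0,0,0.015],"dr": [0,0,0],"fingers": 0}
    - {"xyz": [0,0,0.01],"dr": [0,0,0],"fingers": 0}
    - {"xyz": [0,0,0.01],"dr": [0,0,0],"fingers": 0}
    - {"xyz": [0,0,0.01],"dr": [0,0,0],"fingers": 0}
    - {"xyz": [0,0,0.01],"dr": [0,0,0],"fingers": 0}
    - {"xyz": [0,0,0.01],"dr": [0,0,0],"fingers": 0}
    - {"xyz": [0,0,0.005],"dr": [0,0,0],"fingers": 0}
    - {"xyz": [0,0,0.003],"dr": [0,0,0],"fingers": 0}
    - {"xyz": [0,0,0],"dr": [0,0,0],"fingers": 0}
    - {"xyz": [0,0,0],"dr": [0,0,0],"fingers": 0}

```text
time_s: 19.1
ee_pos: [0.4384, 0.2247, 0.044]
tcp_rot: [-0.001, -0.034, 0.999, 0.001]
ft_force: [0.6, -0.0, -1.8]
finger_gap: 0.0168
```

Run:
```python
from h import *
o,R=st(); c=shot('scene','c10')
cv2.imwrite('pics/c10z.png',cv2.resize(c['image'][80:260,330:540,::-1],None,fx=3,fy=3))
```

```text
t 19.1 q [ 3.300e-01  2.270e-01  2.048e+00  2.000e-03  8.680e-01 -1.309e+00] p [0.4384 0.2247 0.044 ] F [ 0.58 -0.01 -1.79] gap 0.0168
yaw of tool x -3.0744 x [-0.998 -0.067  0.001] z [-0.001  0.001 -1.   ]
```

View pics/c10z.png

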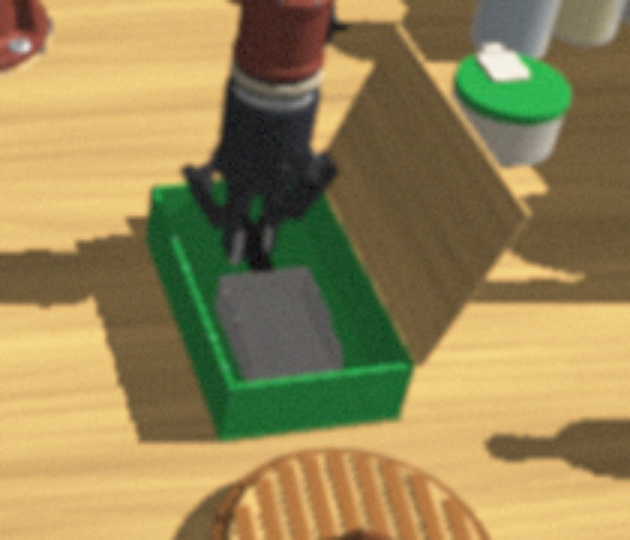

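Scoop is inside the box walls, still hanging (−1.8 N). Lower the last millimetres.

Request:
step_arm:
  steps:
    - {"xyz": [0,0,0.002],"dr": [0,0,0],"fingers": 0}
    - {"xyz": [0,0,0.001],"dr": [0,0,0],"fingers": 0}
    - {"xyz": [0,0,0],"dr": [0,0,0],"fingers": 0}

```text
time_s: 19.45
ee_pos: [0.4379, 0.2245, 0.0407]
tcp_rot: [-0.001, -0.034, 0.999, 0.001]
ft_force: [1.0, -0.5, -2.0]
finger_gap: 0.0167
```

Request:
step_arm:
  steps:
    - {"xyz": [0,0,0.001],"dr": [0,0,0],"fingers": 0}
    - {"xyz": [0,0,0],"dr": [0,0,0],"fingers": 0}

```text
time_s: 19.65
ee_pos: [0.4381, 0.2246, 0.0397]
tcp_rot: [-0.001, -0.034, 0.999, 0.001]
ft_force: [-0.9, 0.9, -1.7]
finger_gap: 0.017
```

Request:
step_arm:
  steps:
    - {"xyz": [0,0,0.001],"dr": [0,0,0],"fingers": 0}
    - {"xyz": [0,0,0],"dr": [0,0,0],"fingers": 0}

```text
time_s: 19.85
ee_pos: [0.4383, 0.2247, 0.0391]
tcp_rot: [-0.001, -0.034, 0.999, 0.001]
ft_force: [-0.6, 0.0, 1.6]
finger_gap: 0.0168
```

Request:
step_arm:
  steps:
    - {"xyz": [0,0,0],"dr": [0,0,0],"fingers": 0.25}
    - {"xyz": [0,0,0],"dr": [0,0,0],"fingers": 0.35}
    - {"xyz": [0,0,0],"dr": [0,0,0],"fingers": 0.5}
    - {"xyz": [0,0,0],"dr": [0,0,0],"fingers": 0.5}
    - {"xyz": [0,0,0],"dr": [0,0,0],"fingers": 0.5}
    - {"xyz": [0,0,-0.01],"dr": [0,0,0],"fingers": 0.5}
    - {"xyz": [0,0,-0.02],"dr": [0,0,0],"fingers": 0.5}
    - {"xyz": [0,0,-0.03],"dr": [0,0,0],"fingers": 0.5}
    - {"xyz": [0,0,-0.04],"dr": [0,0,0],"fingers": 0.4}
    - {"xyz": [0,0,-0.04],"dr": [0,0,0],"fingers": 0.2}
    - {"xyz": [0,0,-0.04],"dr": [0,0,0],"fingers": 0}
    - {"xyz": [0,0,-0.04],"dr": [0,0,0],"fingers": 0}
    - {"xyz": [0,0,-0.04],"dr": [0,0,0],"fingers": 0}
    - {"xyz": [0,0,0],"dr": [0,0,0],"fingers": 0}
    - {"xyz": [0,0,0],"dr": [0,0,0],"fingers": 0}

```text
time_s: 21.35
ee_pos: [0.4391, 0.2246, 0.3009]
tcp_rot: [0.001, -0.034, 0.999, 0.001]
ft_force: [-0.5, -0.1, -0.5]
finger_gap: -0.0002
```

Run:
```python
from h import *
o,R=st(); c=shot('scene','c11'); s=shot('side','s11')
a=cv2.resize(c['image'][100:240,360:520,::-1],None,fx=2.4,fy=2.4);b=cv2.resize(s['image'][40:180,190:350,::-1],None,fx=2.4,fy=2.4)
cv2.imwrite('pics/c11z.png',np.hstack([a,b]))
print(R.T@(np.array([.49,.42,.30])-o['ee_pos']))
uv,P=cloud(c); k=(P[:,0]>.36)&(P[:,0]<.64)&(P[:,1]>.30)&(P[:,1]<.42)&(P[:,2]>.1)&(P[:,2]<.24);q=P[k];print(len(q));A=np.polyfit(q[:,2],q[:,1],1);print('lid y=a z+b',A,q[:,2].max(),q[:,1].max(),np.polyval(A,[.17,.19,.205]))
```

```text
t 21.35 q [ 0.329 -0.111  1.861  0.002  1.389 -1.309] p [0.4391 0.2246 0.3009] F [-0.53 -0.13 -0.5 ] gap -0.0002
yaw of tool x -3.0743 x [-0.998 -0.067 -0.002] z [ 0.002  0.002 -1.   ]
[-0.06389733  0.19157543  0.00148025]
3149
lid y=a z+b [0.3425678  0.28741422] 0.20654259168693845 0.3695272798803343 [0.34565074 0.3525021  0.35764062]
```

View pics/c11z.png

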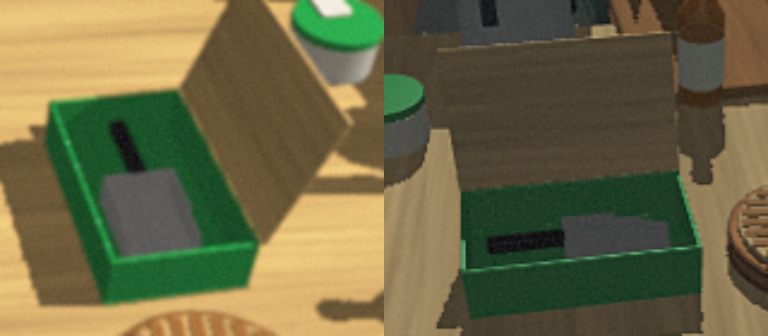

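Scoop lies flat in the box, wholly inside. Lid's free edge at y≈0.36, z≈0.206. Go over and behind it.

Request:
step_arm:
  steps:
    - {"xyz": [-0.006,0.018,0],"dr": [0,0,0],"fingers": 0}
    - {"xyz": [-0.008,0.028,0],"dr": [0,0,0],"fingers": 0}
    - {"xyz": [-0.009,0.03,0],"dr": [0,0,0],"fingers": 0}
    - {"xyz": [-0.009,0.03,0],"dr": [0,0,0],"fingers": 0}
    - {"xyz": [-0.009,0.03,0],"dr": [0,0,0],"fingers": 0}
    - {"xyz": [-0.009,0.03,0],"dr": [0,0,0],"fingers": 0}
    - {"xyz": [-0.009,0.03,0],"dr": [0,0,0],"fingers": 0}
    - {"xyz": [-0.006,0.02,0],"dr": [0,0,0],"fingers": 0}
    - {"xyz": [0,0,0],"dr": [0,0,0],"fingers": 0}
    - {"xyz": [0,0,0],"dr": [0,0,0],"fingers": 0}

```text
time_s: 22.45
ee_pos: [0.4879, 0.4434, 0.2963]
tcp_rot: [-0.003, -0.034, 0.999, -0.001]
ft_force: [-0.6, -0.1, -0.3]
finger_gap: -0.0001
```

Request:
step_arm:
  steps:
    - {"xyz": [0,0,0.02],"dr": [0,0,0],"fingers": 0}
    - {"xyz": [0,0,0.025],"dr": [0,0,0],"fingers": 0}
    - {"xyz": [0,0,0.025],"dr": [0,0,0],"fingers": 0}
    - {"xyz": [0,0,0.025],"dr": [0,0,0],"fingers": 0}
    - {"xyz": [0,0,0.02],"dr": [0,0,0],"fingers": 0}
    - {"xyz": [0,0,0],"dr": [0,0,0],"fingers": 0}
    - {"xyz": [0,0,0],"dr": [0,0,0],"fingers": 0}

```text
time_s: 23.15
ee_pos: [0.4883, 0.4431, 0.1834]
tcp_rot: [-0.002, -0.033, 0.999, -0.0]
ft_force: [-0.4, 0.5, 0.7]
finger_gap: -0.0002
```

Run:
```python
from h import *
o,R=st(); c=shot('scene','c12'); s=shot('side','s12')
a=cv2.resize(c['image'][40:240,360:560,::-1],None,fx=2,fy=2);b=cv2.resize(s['image'][0:200,170:370,::-1],None,fx=2,fy=2)
cv2.imwrite('pics/c12z.png',np.hstack([a,b]))
```

```text
t 23.15 q [ 0.63   0.349  1.579  0.002  1.216 -1.008] p [0.4883 0.4431 0.1834] F [-0.42  0.46  0.68] gap -0.0002
yaw of tool x -3.0752 x [-0.998 -0.066  0.003] z [-0.003 -0.    -1.   ]
```

View pics/c12z.png

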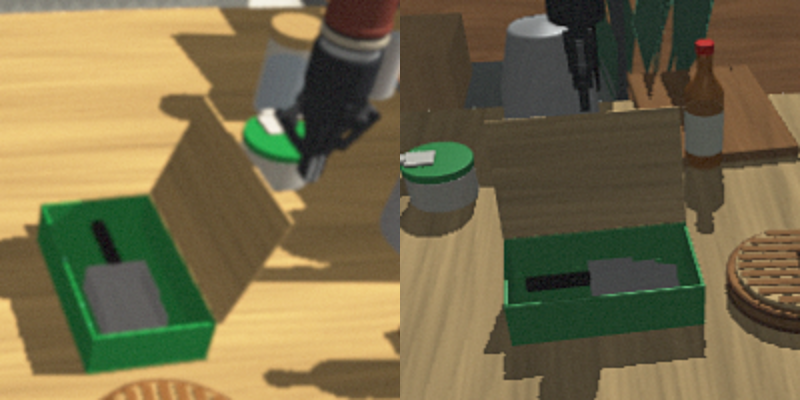

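The fingers are behind the lid, lid untouched. Push in −y (tool −y).

Request:
step_arm:
  steps:
    - {"xyz": [0,-0.015,0],"dr": [0,0,0],"fingers": 0}
    - {"xyz": [0,-0.02,0],"dr": [0,0,0],"fingers": 0}
    - {"xyz": [0,-0.015,0],"dr": [0,0,0],"fingers": 0}
    - {"xyz": [0,-0.01,0],"dr": [0,0,0],"fingers": 0}
    - {"xyz": [0,-0.01,0],"dr": [0,0,0],"fingers": 0}
    - {"xyz": [0,-0.01,0],"dr": [0,0,0],"fingers": 0}
    - {"xyz": [0,-0.01,0],"dr": [0,0,0],"fingers": 0}
    - {"xyz": [0,-0.01,0],"dr": [0,0,0],"fingers": 0}
    - {"xyz": [0,-0.01,0],"dr": [0,0,0],"fingers": 0}
    - {"xyz": [0,-0.01,0],"dr": [0,0,0],"fingers": 0}
    - {"xyz": [0,-0.01,0],"dr": [0,0,0],"fingers": 0}
    - {"xyz": [0,-0.01,0],"dr": [0,0,0],"fingers": 0}

```text
time_s: 24.45
ee_pos: [0.5008, 0.3062, 0.1909]
tcp_rot: [0.004, -0.034, 0.999, 0.003]
ft_force: [-0.3, 0.1, 6.4]
finger_gap: -0.0002
```

Run:
```python
from h import *
o,R=st(); c=shot('scene','c13'); s=shot('side','s13')
a=cv2.resize(c['image'][40:240,360:560,::-1],None,fx=2,fy=2);b=cv2.resize(s['image'][0:200,170:370,::-1],None,fx=2,fy=2)
cv2.imwrite('pics/c13z.png',np.hstack([a,b]))
```

```text
t 24.45 q [ 0.428  0.189  1.763  0.002  1.181 -1.212] p [0.5008 0.3062 0.1909] F [-0.31  0.13  6.36] gap -0.0002
yaw of tool x -3.0733 x [-0.998 -0.068 -0.007] z [ 0.007  0.005 -1.   ]
```

View pics/c13z.png

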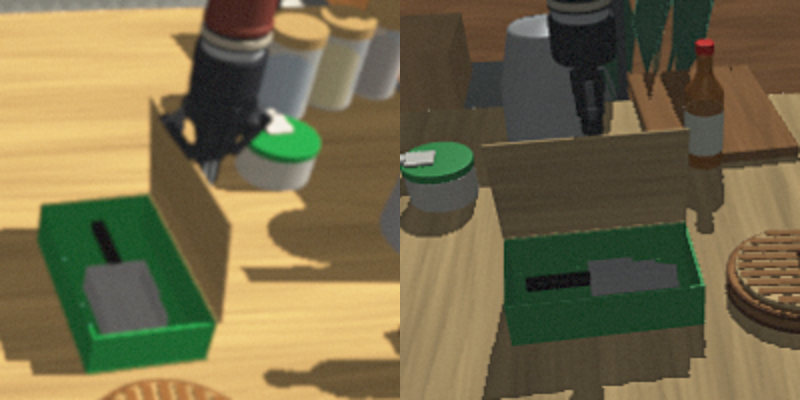

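Lid is near upright, but its edge bears up on the knuckle (Fz +6 N). Raise a little while continuing.

Request:
step_arm:
  steps:
    - {"xyz": [0,0,-0.006],"dr": [0,0,0],"fingers": 0}
    - {"xyz": [0,0,-0.006],"dr": [0,0,0],"fingers": 0}
    - {"xyz": [0,-0.003,-0.002],"dr": [0,0,0],"fingers": 0}
    - {"xyz": [0,-0.005,0],"dr": [0,0,0],"fingers": 0}
    - {"xyz": [0,-0.005,0],"dr": [0,0,0],"fingers": 0}
    - {"xyz": [0,0,0],"dr": [0,0,0],"fingers": 0}

```text
time_s: 25.15
ee_pos: [0.4987, 0.2908, 0.1971]
tcp_rot: [-0.001, -0.033, 0.999, 0.0]
ft_force: [-0.4, -0.3, -0.5]
finger_gap: -0.0001
```

Run:
```python
from h import *
o,R=st(); c=shot('scene','c14'); s=shot('side','s14')
a=cv2.resize(c['image'][40:240,360:560,::-1],None,fx=2,fy=2);b=cv2.resize(s['image'][0:200,170:370,::-1],None,fx=2,fy=2)
cv2.imwrite('pics/c14z.png',np.hstack([a,b]))
```

```text
t 25.15 q [ 4.060e-01  1.690e-01  1.774e+00  1.000e-03  1.201e+00 -1.232e+00] p [0.4987 0.2908 0.1971] F [-0.41 -0.27 -0.51] gap -0.0001
yaw of tool x -3.0751 x [-0.998 -0.066  0.003] z [-0.003  0.    -1.   ]
```

View pics/c14z.png

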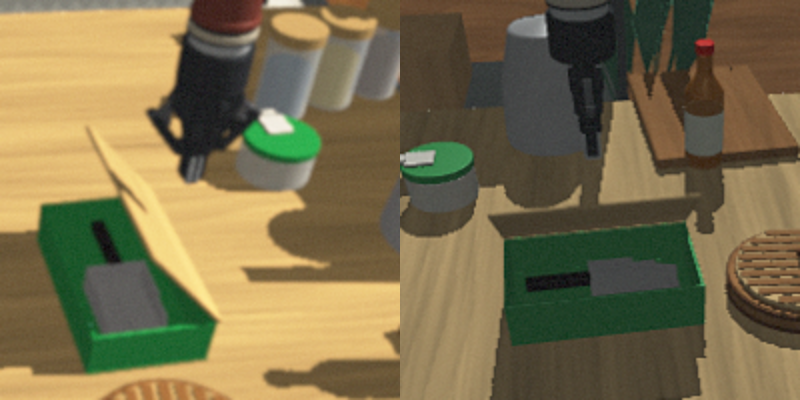

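The lid is past upright and falling. Raise the tool clear and wait.

Request:
step_arm:
  steps:
    - {"xyz": [0,0,-0.02],"dr": [0,0,0],"fingers": 0}
    - {"xyz": [0,0,-0.03],"dr": [0,0,0],"fingers": 0}
    - {"xyz": [0,0,-0.03],"dr": [0,0,0],"fingers": 0}
    - {"xyz": [0,0,-0.02],"dr": [0,0,0],"fingers": 0}
    - {"xyz": [0,0,0],"dr": [0,0,0],"fingers": 0}
    - {"xyz": [0,0,0],"dr": [0,0,0],"fingers": 0}
    - {"xyz": [0,0,0],"dr": [0,0,0],"fingers": 0}
    - {"xyz": [0,0,0],"dr": [0,0,0],"fingers": 0}
    - {"xyz": [0,0,0],"dr": [0,0,0],"fingers": 0}
    - {"xyz": [0,0,0],"dr": [0,0,0],"fingers": 0}

```text
time_s: 26.25
ee_pos: [0.4988, 0.2914, 0.2967]
tcp_rot: [-0.002, -0.034, 0.999, 0.0]
ft_force: [0.2, -0.8, -0.4]
finger_gap: -0.0006
```

Run:
```python
from h import *
o,R=st(); c=shot('scene','c15'); s=shot('side','s15')
cv2.imwrite('pics/c15z.png',np.vstack([c['image'][60:320,:,::-1],s['image'][60:390,:,::-1]]))
for d in (c,s):
    uv,P=cloud(d);k=(abs(P[:,0]-.5)<.11)&(abs(P[:,1]-.22)<.06)&(P[:,2]<.15);print('lid z',np.percentile(P[k][:,2],[2,50,98]))
    im=d['image'].astype(int);I=im[uv[:,1],uv[:,0]];m=(np.hypot(P[:,0]-.5095,P[:,1]+.2835)<.15)&(I[:,0]-I[:,2]>60)&(P[:,2]>.012);q=P[m];print('sugar',q.shape,q.min(0),q.max(0),np.hypot(q[:,0]-.5095,q[:,1]+.2835).max())
```

```text
t 26.25 q [ 0.406  0.084  1.676  0.002  1.385 -1.232] p [0.4988 0.2914 0.2967] F [ 0.19 -0.78 -0.36] gap -0.0006
yaw of tool x -3.0743 x [-0.998 -0.067  0.003] z [-0.003  0.    -1.   ]
lid z [0.00821925 0.06747205 0.07032226]
sugar (490, 3) [ 0.42115655 -0.33093754  0.01223709] [ 0.57621722 -0.1993849   0.05356733] 0.10027405468518001
lid z [0.00635212 0.06856486 0.07092944]
sugar (359, 3) [ 0.47919587 -0.32746001  0.02177009] [ 0.55635723 -0.23948498  0.05139507] 0.05742017443965935
```

View pics/c15z.png

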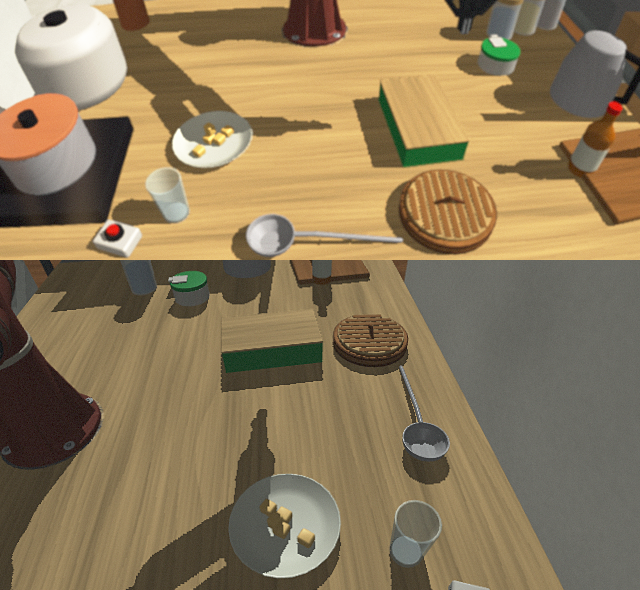

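Lid is shut (top at about 68 mm, box at (422,118)), the lumps are in the plate at (212,140), bystanders are unmoved, and the arm is clear. Hand in.

Run:
```python
from h import *
print(arm.sign_off())
```

```text
the job is handed in; nothing more can be done
None
```

The sugar is served, the scoop is in the green box with the lid shut, and I handed the job in at about 26 s of robot time.

- **Tipping:** I lifted the loaded scoop level and turned its nose outward. I brought the lip to about 4 cm above the plate's floor before tipping. At 16.5° all five lumps were still aboard. They slid out by about 37–48°, with the lip 4–5 cm above the counter.
- **Boxing:** I laid the empty scoop flat in the box and let go once the force reading showed it was on the floor. The lid then went past upright and fell shut.
- **Last checks:**
  - **Lid:** its top measures 67–69 mm, which fits a shut lid (62 mm box plus 6 mm lid).
  - **Lumps:** the pictures show them inside the plate, and I counted all five before moving on to the box. The side view puts them within 57 mm of the plate's centre, with one resting on the others. The scene view's farthest point was 100 mm. I took that to be rim or wood pixels picked up by the colour mask, and did not check it further.
  - **Other things:** the plate and bystanders look unmoved. I judged that from the pictures and did not re-measure their positions.
  - **Robot:** the arm is clear, about 0.2 m above the lid.
- **Something to know:** during the lid push, the lid's edge pressed up on the gripper's knuckle. The reading at the end of that move was about 6 N, against the 40 N limit. I raised the tool a little and the push finished normally.

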